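Crank the sample stage to its red marker

TASK

Two identical hand-cranked screw stages stand on the bench. On the one whose carriage carries the small black sample puck, hold the crank by its black knob and wind it clockwise (seen from above), keeping the crank seated on its square shaft end, until the white pointer on the carriage stands level with the red marker beside the track. Then let go of the crank.

Things in the scene. Friction and masses are not known exactly. Their poses are not given: they have to be found in the camera images.
- hub_a (a point): Crank hub on the stage with the black puck: steel block 34 x 34 x 28 mm, its through socket resting (0.75 mm play, held by weight only, crank 0.2-0.35 kg) on a 16 mm square upright shaft end. Point: on the shaft axis at hub top, 94 mm above the bench; x points along the crank arm to the knob, z up. Shaft friction 0.12 N m (2.4 N at the knob); stays where left; pushing the carriage cannot turn it.
- grip_a (a point): Centre of the upright black round knob of that crank: 26 mm diameter, 99 to 148 mm above the bench, this point half-way up at 124 mm. It spins freely on its own axis (the gripper need not turn) and runs round the shaft axis in a level circle of 50 mm radius. Arm below it: 20 mm wide, top at 94 mm; nothing else of the stage is higher. x along the arm away from the shaft, z up.
- pointer_a (a point): Tip of the white pointer blade (4 mm wide) at the side of the aluminium carriage (60 x 74 mm, black puck of 30 mm diameter in a nest on it), 40 mm above the bench. The carriage runs along the track away from the crank, 24 mm for each full clockwise turn seen from above; anticlockwise brings it back.
- mark_a (a point): Tip of the fixed red marker (16 x 14 mm, 28 mm high) beside that track. Its x axis lies along the track, towards the crank end; the pointer is level when its offset along x is 0 (it passes just above). It starts 48 to 72 mm away on the crank side and can run 14 mm past, or more. The other stage (white nylon cylinder on its carriage), 0.24 m or more off between shafts, is alike and not to be used.

How it is judged:
By the outcome, as a careful person would: the job done as asked, in the order asked, and still so for the second after the job is handed in, with the robot touching nothing.
It also fails if it takes over 58 s, if anything falls off the work surface, if the arm or the gripper's body presses on something with over 40 N, if the wrist force passes 120 N, or if a joint passes its speed limit or range.

ROBOT

A 6-joint arm with a two-finger parallel gripper is mounted at the origin on the work surface; the furniture and walls round the work are solid. World frame = base frame: x ahead of the robot, y to its left, z up, the work surface at z = 0. Lengths are in mm, angles in rad, forces in N, time in s.
With the tool pointing down it reaches from about 300 to 775 mm from the base axis. Payload 14.6 kg.
Tool frame: the origin (TCP) lies between the finger pads; the fingertips stand 14 mm ahead of it and the grasp point (between the pads) lies 5 mm behind it (manip.tips_ahead is the distance from the TCP to the fingertips, in mm); z points along the fingers, y is the line along which they close (so a half turn about z gives the same grasp; the last joint's range is limited). The gripper opens to 85 mm and grips with 20 to 120 N. Pads are 22 mm wide; open, the fingers measure 114 mm over their backs; the gripper's body (76 mm by 85 mm) begins 54 mm behind the grasp point. The pads swing forward as they close: fully open they stand 13 mm farther back than shut.
Start: joints at [1.108, 0.3, 1.521, -0, 1.321, -0.067], TCP at [212.047, 507.47, 224.181] pointing down, gripper open.
Joint ranges: [-3.03, 3.03], [-0.79, 2.21], [0.23, 2.52], [-1.04, 4.18], [0, 3.07], [-2.55, 2.55]. Speed limits (rad/s): [2.22, 2.22, 2.57, 3.14, 3.14, 3.14].

INTERFACE

Orientations are given as a 3x3 rotation matrix whose columns are the frame's x, y, z axes.
In Python, from rig import manip gives the robot as it stands. The module is installed in compiled form; this text tells all that it offers.
- The arm moves only by the tool carry_out, never from a script. Its argument "steps" is a list of rows, each an object with "slide": the shift along the tool's x, y, z in m, a list of three; "turn": the turn about the tool's z in degrees; "grip": the finger opening in m, from 0 to 0.0854. In form: [{"slide": [dx, dy, dz], "turn": turn, "grip": grip}, ...]. A call has 1 to 5 rows; each row is the pose to reach, as a shift and turn from the pose commanded when the call began, along the tool's axes at that moment; what a row does not reach only later rows make up. A row lasts 1/12 s, in which the tool goes at most 41.7 mm and 7.16 degrees, less where a joint would pass 70% of its speed; a pose out of reach is approached as far as the arm can. A call with a gripper value outside its range is refused whole. The fingers move at their own pace and stop on an object; "newtons" is the grip in N (left out, the last holds). Time passes only in rows, so rows that repeat a pose let the fingers close. It gives the time, the measured TCP pose, the force, the opening and the grip force at its end, in the units of the state.
- manip.state(): the state, without advancing time (a new reading comes with each control period).
- manip.capture(name): name is "scene" or "top" or "wrist"; returns the picture (480x640x3 uint8, red, green, blue); there is no depth.
- manip.camera_info(name): a dict with "intrinsics" (3x3 intrinsics, pixels), "rvec" (rotation vector, rad) and "tvec" (3), from world to camera coordinates, as OpenCV has them; the wrist camera has in their place "mount" (4x4, takes a point from camera to tool coordinates, whose origin is the TCP and whose axes are the flange's). Camera axes: x right, y down, z forward; pixel columns grow to the right and rows downward; lengths in mm; the calibration is good to about 2 mm. A picture is of the moment at which its call begins: read the wrist's pose just before it. camera_info takes no time and is no camera call.
- manip.sign_off(): hands the job in; it is judged then, once.
The state is a dict: "t": time; "q": joint angles; "joint_velocities": joint speeds; "tau": joint torques, N m; "ee_pos": TCP position; "tool_rot": TCP orientation; "contact_force": force on the tool from outside, world axes, zero at the start; "torque": the same for the moment, N m; "finger_gap": finger opening in mm; "grip_force": force on a finger pad.
Only numpy, scipy, OpenCV 4.12 (cv2) and the standard library are available. Lean on these libraries where they do the work, as an engineer would, in place of code of your own. Each camera call takes 0.05 s, during which the arm holds its last target. There are 200 camera calls.

## Working session

There is one attempt and no reset: what is moved stays moved. The work goes in short steps, Python scripts to look and compute and a tool call to move; the robot and the scene stay as the last step left them, time stands still between calls to the robot, and variables do not carry over. Pictures are saved under pics/ and viewed, at most 10 in all, crops included, and the job is handed in when it is done.

Besides the shell and the picture viewer there is one more tool, called as name(argument=value, ...) on one line, values as JSON. carry_out: Moves the arm, as the interface text tells. Its arguments: {"type":"object","properties":{"steps":{"type":"array"},"newtons":{"type":"number"}},"required":["steps"]}

```bash
mkdir -p pics; cat > h.py <<'E'
import numpy as np, cv2
from rig import manip
def save(im,n): cv2.imwrite('pics/'+n,im[:,:,::-1])
def ray(name,uv,st=None):
    ci=manip.camera_info(name);K=np.array(ci['intrinsics'])
    d=np.linalg.inv(K)@np.array([uv[0],uv[1],1.])
    if 'mount' in ci:
        M=np.array(ci['mount']);R=np.array(st['tool_rot'])
        return R@M[:3,3]+np.array(st['ee_pos']), R@M[:3,:3]@d
    R=cv2.Rodrigues(np.array(ci['rvec'],float))[0];t=np.array(ci['tvec'],float).ravel()
    return -R.T@t, R.T@d
def onz(name,uv,z,st=None):
    o,d=ray(name,uv,st);return o+d*(z-o[2])/d[2]
def proj(name,p):
    ci=manip.camera_info(name)
    return cv2.projectPoints(np.array(p,float).reshape(-1,1,3),np.array(ci['rvec'],float),np.array(ci['tvec'],float),np.array(ci['intrinsics'],float),None)[0].reshape(-1,2)
E
python3 - <<'E'
from h import *
st=manip.state();print(st['t'],st['ee_pos'],np.round(st['tool_rot'],3).tolist(),manip.tips_ahead)
save(manip.capture('top'),'top0.png');save(manip.capture('scene'),'scene0.png')
E
```

```text
0.0 [211.94382162 507.2557532  223.60521385] [[-0.923, 0.386, -0.001], [0.386, 0.923, -0.001], [0.0, -0.001, -1.0]] 14.0
```

View pics/top0.png

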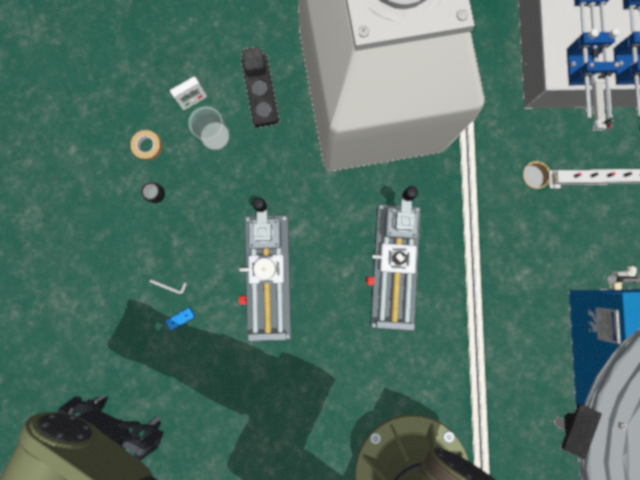

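View pics/scene0.png

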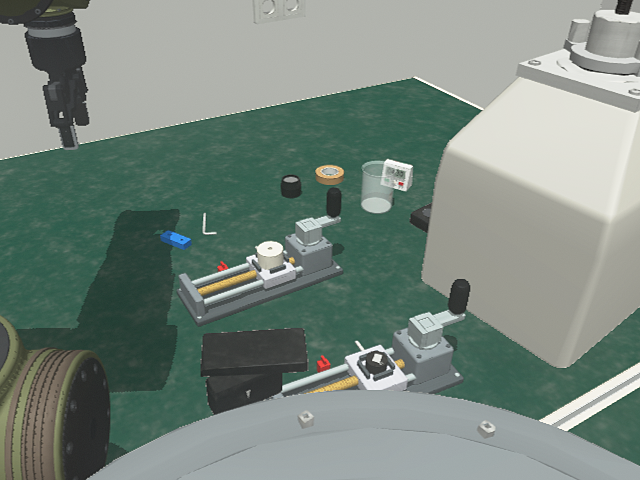

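The top view shows the black-puck stage on the right: knob about (411,193), hub (405,222), pointer (375,258) and marker (371,281). The scene view confirms it: knob (459,297), hub (426,328), marker (323,363). A tall pedestal stands beyond the knob.

```bash
python3 - <<'E'
from h import *
im=manip.capture('top');hsv=cv2.cvtColor(im,cv2.COLOR_RGB2HSV)
m=((hsv[:,:,0]<8)|(hsv[:,:,0]>172))&(hsv[:,:,1]>150)&(hsv[:,:,2]>90)
n,l,s,c=cv2.connectedComponentsWithStats(m.astype(np.uint8))
for i in range(1,n):
    if s[i,4]>15: print('red',c[i],s[i],onz('top',c[i],28))
print('knob',onz('top',(411,192),148),'hub',onz('top',(405.5,221),94))
print('ptr',onz('top',(374,258),40))
print('railends',onz('top',(376,328),8),onz('top',(413,330),8),onz('top',(378,207),8))
# triangulate knob from scene+top
def tri(a,b):
    (o1,d1),(o2,d2)=a,b
    A=np.stack([d1,-d2],1);s=np.linalg.lstsq(A,o2-o1,rcond=None)[0];p,q=o1+s[0]*d1,o2+s[1]*d2;return (p+q)/2,np.linalg.norm(p-q)
print('knobtri',tri(ray('top',(411,192)),ray('scene',(460,284))))
print('hubtri',tri(ray('top',(405.5,221)),ray('scene',(426,322))))
for z in(0,100,200): print('ped',z,[onz('top',u,z)[:2].round() for u in((332,168),(468,150),(482,100))])
c=cv2.resize(im[170:340,340:500],None,fx=4.5,fy=3.5 if 0 else 3.5*4.5/4.5,interpolation=cv2.INTER_CUBIC)
save(cv2.resize(im[175:335,340:460],None,fx=3.7,fy=3.7,interpolation=cv2.INTER_CUBIC),'crop.png')
E
```

```text
red [369.64444444 280.42222222] [367 277   6   8  45] [415.84059036  83.75573111  28.        ]
red [242.17647059 299.56862745] [239 296   7   8  51] [379.57364883 360.39756769  28.        ]
knob [585.88400221  13.65757038 148.        ] hub [536.34828354  15.06666107  94.        ]
ptr [463.91295595  74.5265848   40.        ]
railends [311.08829893  70.14557339   8.        ] [305.22566736 -11.1932024    8.        ] [579.48175484  58.29721028   8.        ]
knobtri (array([587.09412352,  12.30301522, 142.25822801]), np.float64(0.3031218595338258))
hubtri (array([536.99091307,  14.58164589,  93.76192309]), np.float64(1.4719688242193174))
ped 0 [array([672., 160.]), array([ 709., -153.]), array([ 826., -190.])]
ped 100 [array([647., 163.]), array([ 680., -117.]), array([ 786., -151.])]
ped 200 [array([622., 167.]), array([652., -82.]), array([ 745., -111.])]
```

View pics/crop.png

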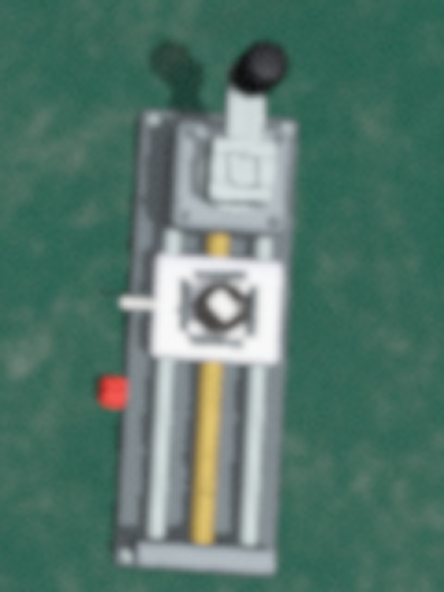

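Knob is near (587,13) and hub near (537,15); the pointer is about 48–50 mm from the mark. I'm moving over the knob now.

carry_out(steps=[{"slide":[-0.035,-0.02,0],"turn":0,"grip":0.085},{"slide":[-0.07,-0.04,0],"turn":0,"grip":0.085},{"slide":[-0.105,-0.061,0],"turn":0,"grip":0.085},{"slide":[-0.14,-0.081,0],"turn":0,"grip":0.085},{"slide":[-0.175,-0.101,0],"turn":0,"grip":0.085}])

```text
t: 0.57
ee_pos: [335.2, 345.1, 224.1]
tool_rot: [[-0.923, 0.385, -0.0], [0.385, 0.923, -0.0], [0.0, -0.0, -1.0]]
contact_force: [0.6, 1.5, 0.2]
finger_gap: 85.2
grip_force: 0.0
```

carry_out(steps=[{"slide":[-0.035,-0.02,0],"turn":0,"grip":0.085},{"slide":[-0.07,-0.04,0],"turn":0,"grip":0.085},{"slide":[-0.105,-0.061,0],"turn":0,"grip":0.085},{"slide":[-0.14,-0.081,0],"turn":0,"grip":0.085},{"slide":[-0.175,-0.101,0],"turn":0,"grip":0.085}])

```text
t: 0.98
ee_pos: [457.9, 184.2, 224.2]
tool_rot: [[-0.923, 0.386, -0.0], [0.386, 0.923, 0.0], [0.0, 0.0, -1.0]]
contact_force: [-0.0, 0.8, -0.3]
finger_gap: 84.9
grip_force: 0.0
```

carry_out(steps=[{"slide":[-0.035,-0.02,0],"turn":-5,"grip":0.085},{"slide":[-0.07,-0.04,0],"turn":-11,"grip":0.085},{"slide":[-0.105,-0.061,0],"turn":-17,"grip":0.085},{"slide":[-0.13,-0.077,0],"turn":-22.7,"grip":0.085},{"slide":[-0.13,-0.077,0],"turn":-22.7,"grip":0.085}])

```text
t: 1.4
ee_pos: [549.3, 60.8, 223.4]
tool_rot: [[-1.0, -0.004, -0.001], [-0.004, 1.0, -0.001], [0.001, -0.001, -1.0]]
contact_force: [-0.3, 0.6, -0.1]
finger_gap: 85.5
grip_force: 0.0
```

```bash
python3 - <<'E'
from h import *
st=manip.state();print(st['t'],st['ee_pos'],np.round(st['tool_rot'],3).tolist(),st['joint_velocities'],st['contact_force'])
print(manip.camera_info('wrist')['mount'])
save(manip.capture('wrist'),'w1.png')
E
```

```text
1.4 [549.30401462  60.77399071 223.44129248] [[-1.0, -0.004, -0.001], [-0.004, 1.0, -0.001], [0.001, -0.001, -1.0]] [ 0.08157652 -0.04262897  0.06237542  0.01562866 -0.00262757  0.26537985] [-0.27955492  0.6141962  -0.05479828]
[[-7.84145019e-04 -9.63471557e-01 -2.67809528e-01  6.79896088e+01]
 [ 9.99999090e-01 -1.04950852e-03  8.47719305e-04 -3.24024787e-02]
 [-1.09782182e-03 -2.67808619e-01  9.63471504e-01 -1.50347075e+02]
 [ 0.00000000e+00  0.00000000e+00  0.00000000e+00  1.00000000e+00]]
```

View pics/w1.png

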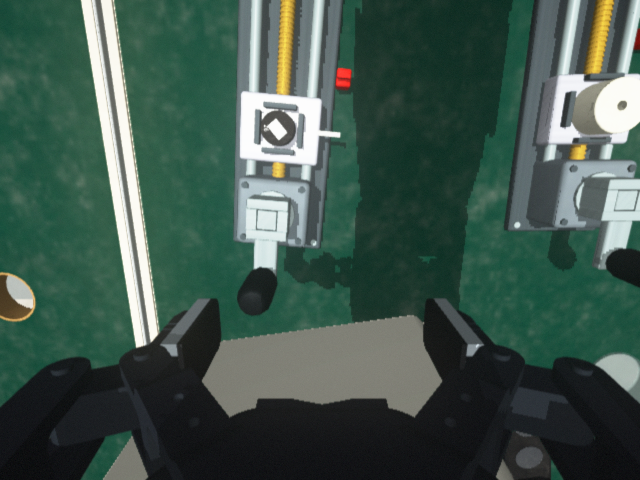

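Wrist view: shaft square about (267,217), knob top about (253,300), pointer blade (318–340,135), marker (345,77).

```bash
cat >> h.py <<'E'
def wp(st,p):
    ci=manip.camera_info('wrist');M=np.array(ci['mount']);R=np.array(st['tool_rot'])
    T=np.eye(4);T[:3,:3]=R;T[:3,3]=st['ee_pos'];c=np.linalg.inv(T@M)@np.array([*p,1.]);u=np.array(ci['intrinsics'])@c[:3];return u[:2]/u[2]
E
python3 - <<'E'
from h import *
st=manip.state();im=manip.capture('wrist')
f=lambda u,z:onz('wrist',u,z,st).round(1)
hsv=cv2.cvtColor(im,cv2.COLOR_RGB2HSV)
m=((hsv[:,:,0]<8)|(hsv[:,:,0]>172))&(hsv[:,:,1]>150)&(hsv[:,:,2]>90)
ys,xs=np.nonzero(m[40:120,300:400]);print('red box',xs.min()+300,xs.max()+300,ys.min()+40,ys.max()+40, f((xs.mean()+300,ys.mean()+40),24))
mb=(im.max(2)<45).astype(np.uint8)[255:330,225:290]
n,l,s,c=cv2.connectedComponentsWithStats(mb);i=1+s[1:,4].argmax();print('knob',c[i]+[225,255],s[i]+[225,255,0,0,0],f(c[i]+[225,255],124))
print('hub',f((267,217),94),'hub edges',f((246,217),94),f((288,217),94),'knobtop',f((252,300),148))
print('ptr',f((340,135),40),f((320,135),40))
a,b=f((241,60),8),f((236,240),8);print('rail',a,b)
save(cv2.resize(im[50:320,220:370],None,fx=2.2*1.0,fy=2.2,interpolation=cv2.INTER_CUBIC),'c2.png')
E
```

```text
red box 333 348 69 90 [417.   80.7  24. ]
knob [255.3483977  292.63188168] [ 235  270   40   47 1217] [588.2  10.9 124. ]
hub [533.6  17.9  94. ] hub edges [5.336e+02 5.000e-01 9.400e+01] [533.7  35.3  94. ] knobtop [583.5  13.2 148. ]
ptr [466.9  80.4  40. ] [466.9  61.8  40. ]
rail [396.6 -14.1   8. ] [575.6 -31.2   8. ]
```

View pics/c2.png

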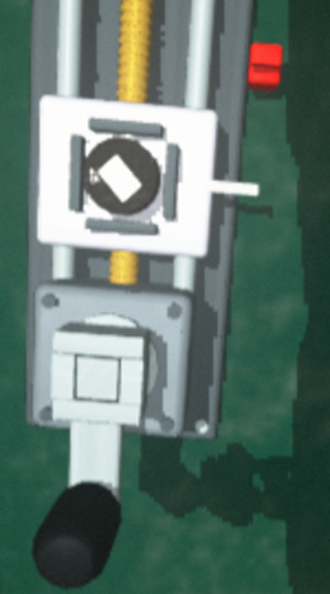

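carry_out(steps=[{"slide":[-0.0185,-0.0243,0],"turn":0,"grip":0.085},{"slide":[-0.037,-0.0486,0],"turn":0,"grip":0.085},{"slide":[-0.037,-0.0486,0.03],"turn":0,"grip":0.07},{"slide":[-0.037,-0.0486,0.03],"turn":0,"grip":0.06},{"slide":[-0.037,-0.0486,0.03],"turn":0,"grip":0.06}])

```text
t: 1.92
ee_pos: [583.2, 17.5, 193.3]
tool_rot: [[-1.0, -0.0, -0.003], [-0.0, 1.0, 0.0], [0.003, 0.0, -1.0]]
contact_force: [0.3, -0.2, 0.9]
finger_gap: 60.5
grip_force: 0.0
```

```bash
python3 - <<'E'
from h import *
st=manip.state();print(st['t'],st['ee_pos'],st['finger_gap'],np.round(st['tool_rot'],3).tolist())
im=manip.capture('wrist')
for p in((586.5,12.3,148),(536.5,15.3,94)): 
    u=wp(st,p);print(u);cv2.circle(im,tuple(int(round(v)) for v in u),3,(255,0,255),-1)
save(im,'w2.png')
E
```

```text
1.9167 [583.24578913  17.53540317 193.3086421 ] 60.52240900295407 [[-1.0, -0.0, -0.003], [-0.0, 1.0, 0.0], [0.003, 0.0, -1.0]]
[312.68320527 272.03377325]
[318.12600954 180.74680026]
```

View pics/w2.png

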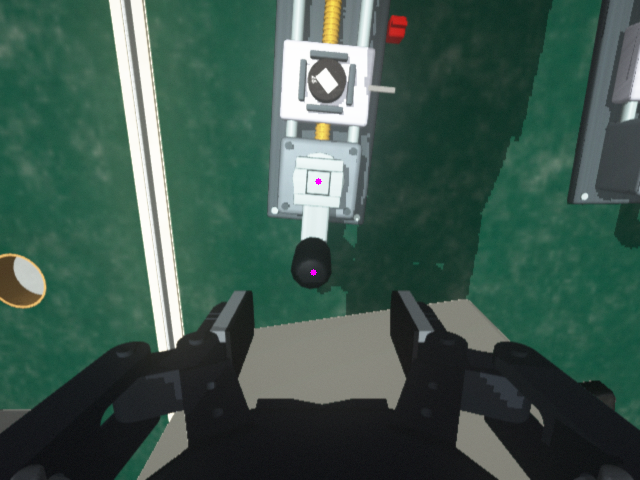

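The predicted knob-top and hub points (magenta, at (313,272) and (318,181)) sit on the real ones. Descending.

carry_out(steps=[{"slide":[-0.0033,-0.0052,0.0],"turn":0,"grip":0.06},{"slide":[-0.0033,-0.0052,0.025],"turn":0,"grip":0.06},{"slide":[-0.0033,-0.0052,0.05],"turn":0,"grip":0.06},{"slide":[-0.0033,-0.0052,0.074],"turn":0,"grip":0.06},{"slide":[-0.0033,-0.0052,0.074],"turn":0,"grip":0.06}])

```text
t: 2.38
ee_pos: [586.1, 11.7, 117.1]
tool_rot: [[-1.0, -0.001, -0.005], [-0.001, 1.0, 0.0], [0.005, 0.0, -1.0]]
contact_force: [-0.9, 1.3, -1.2]
finger_gap: 59.7
grip_force: 0.0
```

carry_out(steps=[{"slide":[0,0,0],"turn":0,"grip":0.035},{"slide":[0,0,0],"turn":0,"grip":0.02},{"slide":[0,0,0],"turn":0,"grip":0.02},{"slide":[0,0,0],"turn":0,"grip":0.02},{"slide":[0,0,0],"turn":0,"grip":0.02}], newtons=30)

```text
t: 2.8
ee_pos: [589.0, 11.2, 122.4]
tool_rot: [[-1.0, -0.0, 0.004], [-0.0, 1.0, -0.0], [-0.004, -0.0, -1.0]]
contact_force: [3.6, 0.2, 6.6]
finger_gap: 24.1
grip_force: 29.5
```

carry_out(steps=[{"slide":[0,0,0],"turn":0,"grip":0.02}])

```text
t: 2.88
ee_pos: [589.0, 11.1, 122.3]
tool_rot: [[-1.0, -0.0, 0.004], [-0.0, 1.0, -0.0], [-0.004, -0.0, -1.0]]
contact_force: [3.7, -0.5, 6.6]
finger_gap: 24.4
grip_force: 29.5
```

```bash
python3 - <<'E'
from h import *
st=manip.state();print(st['t'],st['ee_pos'],st['finger_gap'],st['contact_force'],st['torque'])
im=manip.capture('wrist');save(im,'w3.png')
E
```

```text
2.8833 [589.0037569   11.13192133 122.33326981] 24.41596058032443 [ 3.68576052 -0.54602425  6.56792346] [ 0.0976561  -0.58638903  0.0234573 ]
```

View pics/w3.png

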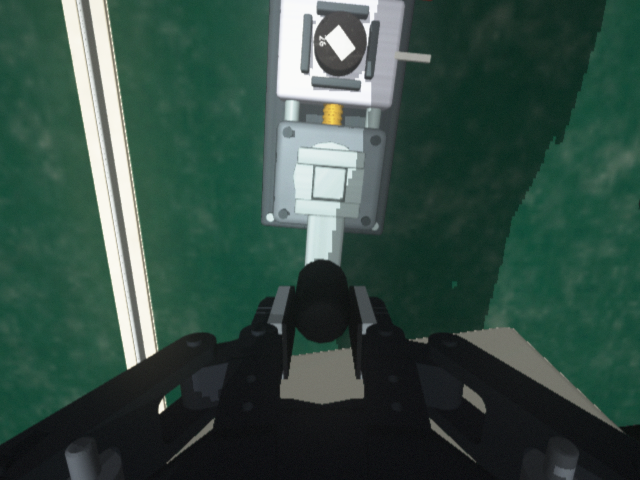

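Knob gripped at (322,300) in the picture and the hub is still seated. Winding clockwise, 120° per call.

carry_out(steps=[{"slide":[0.0057,-0.02,0],"turn":0,"grip":0.02},{"slide":[0.0191,-0.0359,0],"turn":0,"grip":0.02},{"slide":[0.0378,-0.045,0],"turn":0,"grip":0.02},{"slide":[0.0586,-0.0458,0],"turn":0,"grip":0.02},{"slide":[0.0778,-0.038,0],"turn":0,"grip":0.02}])

```text
t: 3.35
ee_pos: [510.9, -28.2, 122.4]
tool_rot: [[-1.0, 0.001, 0.006], [0.001, 1.0, -0.001], [-0.006, -0.001, -1.0]]
contact_force: [8.6, 0.6, 3.8]
finger_gap: 24.3
grip_force: 29.7
```

```bash
python3 - <<'E'
from h import *
st=manip.state();p=st['ee_pos'];d=p[:2]-np.array([536.5,15.3]);print(st['t'],p,np.hypot(*d),np.degrees(np.arctan2(d[1],d[0])),st['finger_gap'],st['contact_force'],st['torque'],st['tool_rot'].round(3).tolist() if hasattr(st['tool_rot'],'round') else st['tool_rot'])
save(manip.capture('wrist'),'w4.png')
E
```

```text
3.35 [510.94948472 -28.15229101 122.40206485] 50.40764253060898 -120.4560848717263 24.27334994005284 [8.55024166 0.55030024 3.75394038] [ 0.28318349 -1.52835877 -0.03545266] [[-1.0, 0.001, 0.006], [0.001, 1.0, -0.001], [-0.006, -0.001, -1.0]]
```

View pics/w4.png

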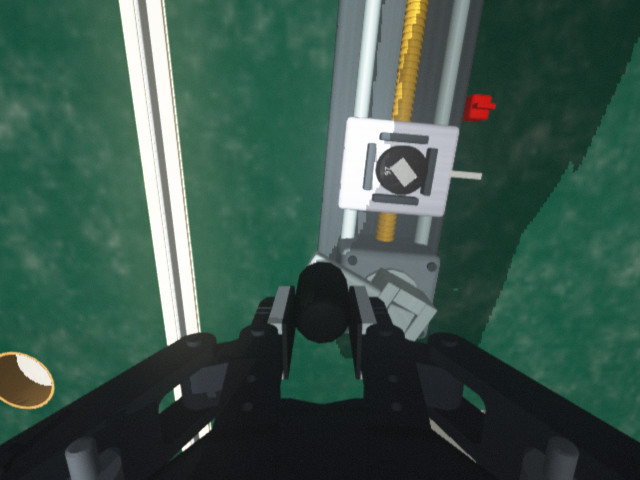

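Crank turned about 117° and is still seated, and the carriage is advancing (pointer (470,176), marker (480,105)). Continuing.

carry_out(steps=[{"slide":[0.0144,0.015,0],"turn":0,"grip":0.02},{"slide":[0.0216,0.0345,0],"turn":0,"grip":0.02},{"slide":[0.0201,0.0552,0],"turn":0,"grip":0.02},{"slide":[0.0103,0.0736,0],"turn":0,"grip":0.02},{"slide":[-0.006,0.0864,0],"turn":0,"grip":0.02}])

```text
t: 3.82
ee_pos: [515.8, 60.6, 122.2]
tool_rot: [[-1.0, -0.001, 0.002], [-0.001, 1.0, -0.001], [-0.002, -0.001, -1.0]]
contact_force: [-2.7, -8.8, 6.6]
finger_gap: 24.6
grip_force: 30.2
```

carry_out(steps=[{"slide":[-0.0202,0.005,0],"turn":0,"grip":0.02},{"slide":[-0.0407,0.0014,0],"turn":0,"grip":0.02},{"slide":[-0.0579,-0.0102,0],"turn":0,"grip":0.02},{"slide":[-0.0689,-0.0278,0],"turn":0,"grip":0.02},{"slide":[-0.0718,-0.0484,0],"turn":0,"grip":0.02}])

```text
t: 4.23
ee_pos: [589.9, 12.0, 122.1]
tool_rot: [[-1.0, -0.002, 0.004], [-0.002, 1.0, 0.001], [-0.004, 0.001, -1.0]]
contact_force: [-2.3, 6.1, 3.9]
finger_gap: 24.1
grip_force: 30.1
```

```bash
cat > m.py <<'E'
from h import *
import sys
st=manip.state();p=st['ee_pos'];d=p[:2]-np.array([536.5,15.3]);print(st['t'],p,np.hypot(*d),np.degrees(np.arctan2(d[1],d[0])),st['finger_gap'],st['contact_force'])
im=manip.capture(sys.argv[1]);hsv=cv2.cvtColor(im,cv2.COLOR_RGB2HSV)
save(im,sys.argv[2])
E
python3 m.py wrist w5.png
```

```text
4.2333 [589.85430034  12.00677381 122.0822649 ] 53.45583881580686 -3.532028053300417 24.148617985835127 [-2.25147985  6.05861441  3.94236903]
```

View pics/w5.png

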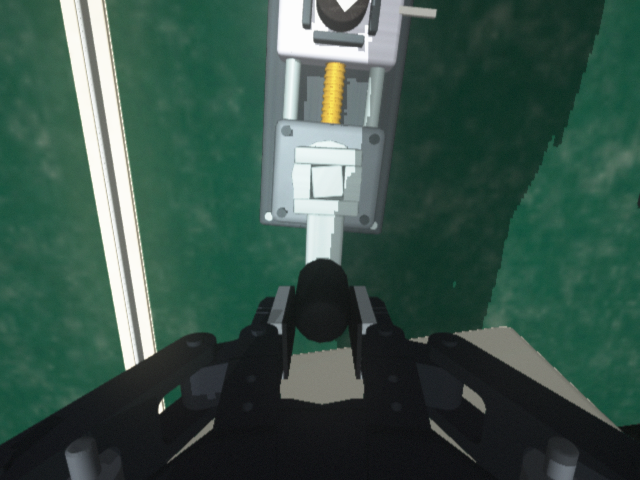

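After one turn the carriage has moved on (pointer (420,12)) and the hub is still on its square. Next, another 240°.

carry_out(steps=[{"slide":[0.0057,-0.02,0],"turn":0,"grip":0.02},{"slide":[0.0191,-0.0359,0],"turn":0,"grip":0.02},{"slide":[0.0378,-0.045,0],"turn":0,"grip":0.02},{"slide":[0.0586,-0.0458,0],"turn":0,"grip":0.02},{"slide":[0.0778,-0.038,0],"turn":0,"grip":0.02}])

```text
t: 4.7
ee_pos: [510.8, -28.2, 122.3]
tool_rot: [[-1.0, 0.001, 0.006], [0.001, 1.0, -0.001], [-0.006, -0.001, -1.0]]
contact_force: [8.4, 0.9, 3.3]
finger_gap: 24.1
grip_force: 30.1
```

carry_out(steps=[{"slide":[0.0144,0.015,0],"turn":0,"grip":0.02},{"slide":[0.0216,0.0345,0],"turn":0,"grip":0.02},{"slide":[0.0201,0.0552,0],"turn":0,"grip":0.02},{"slide":[0.0103,0.0736,0],"turn":0,"grip":0.02},{"slide":[-0.006,0.0864,0],"turn":0,"grip":0.02}])

```text
t: 5.12
ee_pos: [515.8, 60.6, 122.2]
tool_rot: [[-1.0, -0.001, 0.002], [-0.001, 1.0, -0.001], [-0.002, -0.001, -1.0]]
contact_force: [-1.3, -8.4, 5.4]
finger_gap: 23.9
grip_force: 30.6
```

```bash
cat > m2.py <<'E'
from h import *
st=manip.state();p=st['ee_pos'];d=p[:2]-np.array([536.5,15.3]);print(st['t'],p,np.hypot(*d),np.degrees(np.arctan2(d[1],d[0])),st['contact_force'])
w=manip.capture('wrist');t=manip.capture('top');save(w,'wl.png');save(t,'tl.png')
for n,im in(('wrist',w),('top',t)):
    hsv=cv2.cvtColor(im,cv2.COLOR_RGB2HSV);g=lambda u,z:onz(n,u,z,st)
    m=((hsv[:,:,0]<8)|(hsv[:,:,0]>172))&(hsv[:,:,1]>150)&(hsv[:,:,2]>60)
    k,l,s,c=cv2.connectedComponentsWithStats(m.astype(np.uint8))
    for i in range(1,k):
        q=g(c[i],28)
        if s[i,4]>15 and abs(q[0]-416)<20 and abs(q[1]-82)<20:
            print(n,'red',c[i],s[i],q)
            for z in (28,24): 
                a=g((s[i,0],s[i,1]),z);b=g((s[i,0]+s[i,2],s[i,1]+s[i,3]),z);print('  box',z,a[:2],b[:2])
    w8=((hsv[:,:,1]<40)&(hsv[:,:,2]>110)).astype(np.uint8)
    # pointer: white pixels whose plane-40 point lies in y 68..82, x 395..475
    ys,xs=np.nonzero(w8);P=np.array([g((x,y),40) for x,y in zip(xs,ys) ])[:,:2] if len(xs)<400000 else None
    k=(P[:,1]>62)&(P[:,1]<82)&(P[:,0]>395)&(P[:,0]<475)
    if k.any(): print(n,'ptr',k.sum(),P[k].mean(0),P[k].min(0),P[k].max(0), 'px',xs[k].mean(),ys[k].mean(), xs[k].max(),ys[k].min(),ys[k].max())
E
python3 m2.py
```

```text
5.1167 [515.77158737  60.63610306 122.16675537] 49.85006851628265 114.57065947678988 [-1.32443959 -8.44394854  5.43778499]
wrist red [350.73189824 100.30528376] [340  87  22  28 511] [416.52355078  80.03994706  28.        ]
  box 28 [408.426323    72.81949523] [425.65127522  87.7882384 ]
  box 24 [407.78597099  73.01912213] [425.29282543  88.23284257]Traceback (most recent call last):
  File "m2.py", line 16, in <module>
    ys,xs=np.nonzero(w8);P=np.array([g((x,y),40) for x,y in zip(xs,ys) ])[:,:2] if len(xs)<400000 else None
                                     ~^^^^^^^^^^
  File "m2.py", line 5, in <lambda>
    hsv=cv2.cvtColor(im,cv2.COLOR_RGB2HSV);g=lambda u,z:onz(n,u,z,st)
                                                        ~~~^^^^^^^^^^
  File "h.py", line 13, in onz
    o,d=ray(name,uv,st);return o+d*(z-o[2])/d[2]
        ~~~^^^^^^^^^^^^
  File "h.py", line 5, in ray
    ci=manip.camera_info(name);K=np.array(ci['intrinsics'])
ValueError: time passes only in moves, steps and waits
```

```bash
python3 - <<'E'
s=open('m2.py').read()
a=s.index("    ys,xs=np.nonzero(w8)");b=s.index("    k=(P[:,1]>62)")
s=s[:a]+"""    ys,xs=np.nonzero(w8);o,_=ray(n,(0,0),st);D=np.stack([ray(n,u,st)[1] for u in((0,0),(1,0),(0,1))])
    d=D[0]+xs[:,None]*(D[1]-D[0])+ys[:,None]*(D[2]-D[0]);P=(o+d*((40-o[2])/d[:,2])[:,None])[:,:2]
"""+s[b:]
open('m2.py','w').write(s)
E
python3 m2.py
```

```text
5.2167 [517.6456647   61.01220857 121.88990668] 49.447871254156304 112.41405793564036 [-0.84305219  5.89591545 15.89487548]
wrist red [350.46561886  96.84872299] [340  84  22  28 509] [416.48021011  80.12356654  28.        ]
  box 28 [408.72211053  73.10453401] [425.81964078  88.03501012]
  box 24 [408.05911908  73.30618664] [425.43691974  88.48140984]
wrist ptr 367 [425.12862158  68.93236731] [397.84170415  62.52834344] [468.17183535  80.43550409] px 333.9591280653951 108.55858310626704 352 61 178
top red [369.5        280.31578947] [367 277   6   7  38] [416.07642986  84.06357454  28.        ]
  box 28 [423.34995068  89.3107972 ] [407.97567028  76.67125927]
  box 24 [423.32722163  88.86171839] [407.88834114  76.16907129]
top ptr 160 [423.49442551  70.73299894] [395.1809109   62.56400217] [465.99019329  81.95688131] px 376.275 276.8125 380 257 290
```

```bash
python3 - <<'E'
import cv2,numpy as np
a=cv2.imread('pics/wl.png')[50:120,300:375];b=cv2.imread('pics/tl.png')[250:295,360:405]
A=cv2.resize(a,None,fx=7,fy=7,interpolation=cv2.INTER_NEAREST);B=cv2.resize(b,(270,270),interpolation=cv2.INTER_NEAREST)
c=np.zeros((490,800,3),np.uint8);c[:490,:525]=A;c[:270,528:798]=B;cv2.imwrite('pics/last.png',c)
E
```

```text
(no output)
```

View pics/last.png

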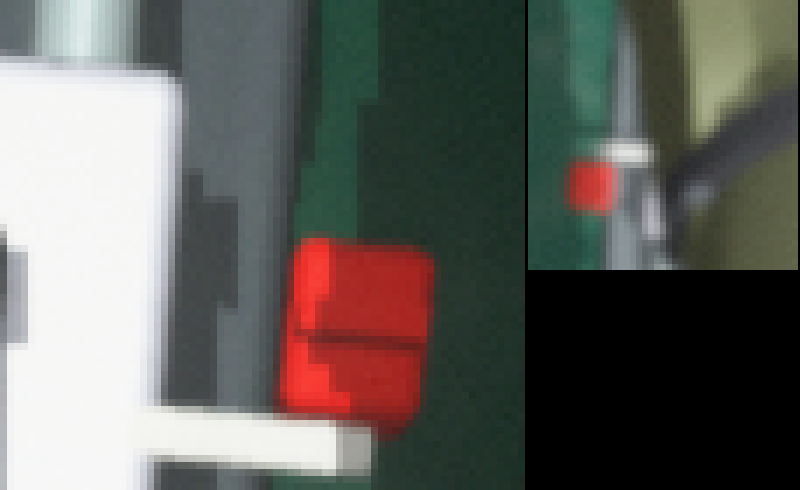

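The crop shows the marker's centre groove at wrist pixel (352.2,98.5) and the pointer blade's centre line at (351,114).

```bash
python3 - <<'E'
from h import *
st=manip.state();print(st['t'],st['ee_pos'],st['contact_force'])
s2=dict(st);s2['ee_pos']=np.array([517.646,61.012,121.89])
a=onz('wrist',(351,98.4),28,s2);b=onz('wrist',(351,113.9),40,s2);print(a,b,b-a)
print(onz('wrist',(351,113.9),41,s2)-a)
g=onz('top',(360+(592-528)/6,250+186/6),28);h=onz('top',(360+(615-528)/6,250+152/6),40);print(g,h,h-g)
e=onz('wrist',(321.5,111.5),40,s2);print('blade',b-e)
E
```

```text
5.3167 [516.95762099  60.52901575 122.06713695] [-0.81804772  6.45499091 13.14478401]
[417.47184657  80.68650776  28.        ] [428.14659484  79.91966593  40.        ] [10.67474827 -0.76684183 12.        ]
[10.76517241 -0.84971112 13.        ]
[414.55118713  81.56739004  28.        ] [426.69580112  74.45855625  40.        ] [12.144614   -7.10883378 12.        ]
blade [ 1.41250769 18.71426912  0.        ]
```

carry_out(steps=[{"slide":[-0.0202,0.005,0],"turn":0,"grip":0.02},{"slide":[-0.0407,0.0014,0],"turn":0,"grip":0.02},{"slide":[-0.0579,-0.0102,0],"turn":0,"grip":0.02},{"slide":[-0.0689,-0.0278,0],"turn":0,"grip":0.02},{"slide":[-0.0718,-0.0484,0],"turn":0,"grip":0.02}])

```text
t: 5.73
ee_pos: [589.8, 11.8, 122.1]
tool_rot: [[-1.0, -0.002, 0.004], [-0.002, 1.0, 0.002], [-0.004, 0.002, -1.0]]
contact_force: [-1.3, 4.7, 5.4]
finger_gap: 23.9
grip_force: 30.6
```

carry_out(steps=[{"slide":[0.0029,-0.0136,0],"turn":0,"grip":0.02},{"slide":[0.0094,-0.0259,0],"turn":0,"grip":0.02},{"slide":[0.0094,-0.0259,0],"turn":0,"grip":0.02},{"slide":[0.0094,-0.0259,0],"turn":0,"grip":0.02},{"slide":[0.0094,-0.0259,0],"turn":0,"grip":0.02}])

```text
t: 6.15
ee_pos: [579.1, -15.6, 122.2]
tool_rot: [[-1.0, 0.0, 0.004], [0.0, 1.0, -0.001], [-0.004, -0.001, -1.0]]
contact_force: [1.7, -3.1, 9.0]
finger_gap: 23.9
grip_force: 31.0
```

carry_out(steps=[{"slide":[0,0,0],"turn":0,"grip":0.04},{"slide":[0,0,0],"turn":0,"grip":0.06},{"slide":[0,0,0],"turn":0,"grip":0.07},{"slide":[0,0,0],"turn":0,"grip":0.07},{"slide":[0,0,0],"turn":0,"grip":0.07}])

```text
t: 6.57
ee_pos: [578.2, -14.7, 120.1]
tool_rot: [[-1.0, -0.001, -0.0], [-0.001, 1.0, 0.0], [0.0, 0.0, -1.0]]
contact_force: [0.4, 0.4, -0.6]
finger_gap: 70.2
grip_force: 0.0
```

carry_out(steps=[{"slide":[0,0,-0.03],"turn":0,"grip":0.07},{"slide":[0,0,-0.06],"turn":0,"grip":0.07},{"slide":[0.04,0.03,-0.07],"turn":0,"grip":0.07},{"slide":[0.07,0.06,-0.07],"turn":0,"grip":0.07},{"slide":[0.07,0.09,-0.07],"turn":0,"grip":0.07}])

```text
t: 6.98
ee_pos: [505.5, 75.1, 190.8]
tool_rot: [[-1.0, 0.002, 0.0], [0.002, 1.0, -0.0], [-0.0, -0.0, -1.0]]
contact_force: [0.1, 0.4, 0.7]
finger_gap: 70.1
grip_force: 0.0
```

carry_out(steps=[{"slide":[0,0,0],"turn":0,"grip":0.07},{"slide":[0,0,0],"turn":0,"grip":0.07},{"slide":[0,0,0],"turn":0,"grip":0.07},{"slide":[0,0,0],"turn":0,"grip":0.07}])

```text
t: 7.32
ee_pos: [508.6, 74.5, 190.0]
tool_rot: [[-1.0, 0.0, -0.0], [0.0, 1.0, -0.0], [0.0, -0.0, -1.0]]
contact_force: [0.0, 0.0, -0.0]
finger_gap: 69.8
grip_force: 0.0
```

```bash
cat > m3.py <<'E'
from h import *
st=manip.state();im=manip.capture('wrist');u=wp(st,(417.3,78,32)).round().astype(int);print(u,st['ee_pos'])
x0,y0=u[0]-24,u[1]-14
for y in range(y0,y0+30):
    r=''
    for x in range(x0,x0+40):
        R,G,B=map(int,im[y,x]); r+='#' if R>90 and R>2*G and R>2*B and R>150 else 'r' if R>1.7*G and R>1.7*B else 'W' if min(R,G,B)>190 else 'w' if min(R,G,B)>130 else '.'
    print(y,r)
print(x0)
E
python3 m3.py
```

```text
[325 121] [508.57604896  74.506172   189.95152026]
107 WWWWWWw.................................
108 WWWWWWw.................................
109 WWWWWWw.................................
110 WWWWWWw..............r####r.............
111 WWWWWWw..............##############.....
112 WWWWWWw.............r###############....
113 WWWWWWw.............r###############....
114 WWWWWWw.............r###############....
115 WWWWWWw.............r###############....
116 WWWWWWww............r###############....
117 WWWWWWWWWWWwwWwwwww.r###############....
118 WWWWWWWWWWWWWWWWWWWWWwwwwwwr########....
119 WWWWWWWWWWWWWWWWWWWWWWWWWWWWWw######....
120 WWWWWWWWWWWWWWWWWWWWWWWWWWWWWw######....
121 WWWWWWWWWWWWWWWWWWWWWWWWWWWWWw#####r....
122 WWWWWWWWWWWWWWWWWWWWWWWWWWWWWw#####r....
123 WWWWWw......wwwwwWWWWWWWWWWWWw#####r....
124 WWWWWw..............rrr.wwwwwr#####r....
125 WWWWWw..............###############r....
126 WWWWWw..............###############r....
127 WWWWWw..............###############r....
128 WWWWWw..............r##############.....
129 WWWWWw...............rrrrrrrrrrrrrr.....
130 WWWWW....................rrrrrrrrr......
131 WWWWW...................................
132 WWWWW...................................
133 WWWWw...................................
134 WWWWw...................................
135 WWWWw...................................
136 WWWWw...................................
301
```

```bash
python3 - <<'E'
from h import *
st=manip.state();im=manip.capture('wrist').astype(int)
print([(y,int(im[y,331:335,0].mean()),int(im[y,324:329,1].mean())) for y in range(108,132)])
# subpixel pointer centre via green-channel weights in cols 322-328, groove row via red minimum
g=im[114:129,322:329,1].mean(1)-im[112,322:329,1].mean();pr=(g*np.arange(114,129)).sum()/g.sum();print('ptr row',pr)
r=im[112:127,331:335,0].mean(1);gr=112+r.argmin();print('groove?',gr)
for G in(gr,119,119.5,120,120.5): print(G,(onz('wrist',(326,pr),40,st)-onz('wrist',(333,G),28,st)))
E
```

```text
[(108, 48, 91), (109, 50, 89), (110, 82, 72), (111, 201, 59), (112, 244, 64), (113, 250, 70), (114, 251, 68), (115, 250, 69), (116, 250, 68), (117, 251, 78), (118, 251, 150), (119, 251, 234), (120, 251, 248), (121, 232, 249), (122, 185, 248), (123, 182, 234), (124, 183, 157), (125, 184, 67), (126, 182, 50), (127, 181, 49), (128, 167, 46), (129, 137, 46), (130, 105, 51), (131, 69, 61)]
ptr row 120.55634273492845
groove? 123
123 [-1.0638471 -6.1822394 12.       ]
119 [ 2.17554247 -6.15829152 12.        ]
119.5 [ 1.77165959 -6.16127731 12.        ]
120 [ 1.36747998 -6.16426529 12.        ]
120.5 [ 0.96300334 -6.16725547 12.        ]
```

```bash
python3 - <<'E'
from h import *
for f,x0,x1,y0,y1 in(('w4.png',464,498,91,125),('wl.png',338,364,82,114)):
    im=cv2.imread('pics/'+f)[:,:,::-1]
    print(f,x0)
    for y in range(y0,y1): print(y,' '.join('%3d'%v if v>1.5*im[y,x0+i,1] and v>70 else '  .' for i,v in enumerate(im[y,x0:x1,0])))
E
```

```text
w4.png 464
91   .   .   .   .   .   .   .   .   .   .   .   .   .   .   .   .   .   .   .   .   .   .   .   .   .   .   .   .   .   .   .   .   .   .
92   .   .   .   .   .   .   .   .   .   .   .   .   .   .   .   .   .   .   .   .   .   .   .   .   .   .   .   .   .   .   .   .   .   .
93   .   .   .   .   .   .   .   .   .   .   .   .   .   .   .   .   .   .   .   .   .   .   .   .   .   .   .   .   .   .   .   .   .   .
94   .   .   .   .   .   .   .   .   .  92 125 142 140 136 128 121 102  90  83   .   .   .   .   .   .   .   .   .   .   .   .   .   .   .
95   .   .   .   .   .   .   .  79 103 144 170 183 186 179 177 173 163 157 149 144 145 140 133 131 125 100   .   .   .   .   .   .   .   .
96   .   .   .   .  76  88  90 106 132 165 184 193 198 195 194 191 189 187 185 185 185 181 178 177 171 157 135  84   .   .   .   .   .   .
97   .   .  76  87  97 102 103 112 145 177 188 196 199 199 200 197 197 197 197 196 195 192 192 192 190 185 177 125   .   .   .   .   .   .
98   .   .  80  98 102 102 107 116 154 175 188 198 200 200 200 200 198 198 198 197 197 197 197 195 194 193 184 135  
[... 6410 characters left out ...]
 157 157 157 158 158 160 158 146 123   .   .   .   .
108   .  98 113 149 172 181 185 188 191 197 199 197 152 141 142 142 142 143 144 141 134  98   .   .   .   .
109   .   .   .   . 148 151 142 141 147 145 145 143 124 115 119 119 122 121 123 120 105   .   .   .   .   .
110   .   .   .   .   .   .   .   .   .   .   .   .   . 118 111 108 100 101 102  98   .   .   .   .   .   .
111   .   .   .   .   .   .   .   .   .   .   .   .   .   .   . 107  92  89  82   .   .   .   .   .   .   .
112   .   .   .   .   .   .   .   .   .   .   .   .   .   .   .   .  77  73   .   .   .   .   .   .   .   .
113   .   .   .   .   .   .   .   .   .   .   .   .   .   .   .   .   .   .   .   .   .   .   .   .   .   .
```

Pixel data shows the marker tip is a thin blade on the block. It lies about 2 mm beyond the line I first used, so about 2.9 mm (43°) is left. Regrasping at the same spot.

carry_out(steps=[{"slide":[-0.03,-0.03,0],"turn":0,"grip":0.07},{"slide":[-0.055,-0.06,0],"turn":0,"grip":0.07},{"slide":[-0.07,-0.09,0],"turn":0,"grip":0.06},{"slide":[-0.07,-0.09,0],"turn":0,"grip":0.06},{"slide":[-0.07,-0.09,0],"turn":0,"grip":0.06}])

```text
t: 7.83
ee_pos: [578.6, -16.7, 189.3]
tool_rot: [[-1.0, 0.003, -0.001], [0.003, 1.0, 0.0], [0.001, 0.0, -1.0]]
contact_force: [-0.2, -0.2, -1.4]
finger_gap: 60.3
grip_force: 0.0
```

carry_out(steps=[{"slide":[0,0,0.02],"turn":0,"grip":0.06},{"slide":[0,0,0.045],"turn":0,"grip":0.06},{"slide":[0,0,0.07],"turn":0,"grip":0.06},{"slide":[0,0,0.07],"turn":0,"grip":0.06},{"slide":[0,0,0.07],"turn":0,"grip":0.06}])

```text
t: 8.25
ee_pos: [577.7, -14.3, 119.9]
tool_rot: [[-1.0, -0.001, -0.002], [-0.001, 1.0, 0.0], [0.002, 0.0, -1.0]]
contact_force: [-0.2, 0.1, 0.2]
finger_gap: 59.9
grip_force: 0.0
```

carry_out(steps=[{"slide":[0,0,0],"turn":0,"grip":0.035},{"slide":[0,0,0],"turn":0,"grip":0.02},{"slide":[0,0,0],"turn":0,"grip":0.02},{"slide":[0,0,0],"turn":0,"grip":0.02},{"slide":[0,0,0],"turn":0,"grip":0.02}], newtons=30)

```text
t: 8.67
ee_pos: [579.2, -14.8, 121.6]
tool_rot: [[-1.0, -0.0, 0.003], [-0.0, 1.0, -0.0], [-0.003, -0.0, -1.0]]
contact_force: [3.2, -1.4, 6.5]
finger_gap: 24.2
grip_force: 29.5
```

carry_out(steps=[{"slide":[0.009,-0.0095,0],"turn":0,"grip":0.02},{"slide":[0.0201,-0.0163,0],"turn":0,"grip":0.02},{"slide":[0.0309,-0.0197,0],"turn":0,"grip":0.02},{"slide":[0.0309,-0.0197,0],"turn":0,"grip":0.02},{"slide":[0.0309,-0.0197,0],"turn":0,"grip":0.02}])

```text
t: 9.08
ee_pos: [547.8, -34.6, 121.6]
tool_rot: [[-1.0, 0.0, 0.003], [0.0, 1.0, -0.0], [-0.003, -0.0, -1.0]]
contact_force: [-0.4, 0.1, 6.8]
finger_gap: 24.4
grip_force: 29.7
```

carry_out(steps=[{"slide":[0,0,0],"turn":0,"grip":0.04},{"slide":[0,0,0],"turn":0,"grip":0.06},{"slide":[0,0,0],"turn":0,"grip":0.07},{"slide":[0,0,0],"turn":0,"grip":0.07},{"slide":[0,0,0],"turn":0,"grip":0.07}])

```text
t: 9.5
ee_pos: [547.4, -34.4, 120.0]
tool_rot: [[-1.0, -0.0, -0.0], [-0.0, 1.0, 0.0], [0.0, 0.0, -1.0]]
contact_force: [0.5, -0.5, 0.1]
finger_gap: 69.4
grip_force: 0.0
```

carry_out(steps=[{"slide":[0,0,-0.03],"turn":0,"grip":0.07},{"slide":[0,0,-0.06],"turn":0,"grip":0.07},{"slide":[0.03,0.03,-0.07],"turn":0,"grip":0.07},{"slide":[0.04,0.065,-0.07],"turn":0,"grip":0.07},{"slide":[0.04,0.1,-0.07],"turn":0,"grip":0.07}])

```text
t: 9.92
ee_pos: [505.9, 66.3, 191.2]
tool_rot: [[-1.0, 0.001, 0.001], [0.001, 1.0, 0.0], [-0.001, 0.0, -1.0]]
contact_force: [0.7, -1.0, 0.2]
finger_gap: 69.5
grip_force: 0.0
```

carry_out(steps=[{"slide":[0,0,0],"turn":0,"grip":0.07},{"slide":[0,0,0],"turn":0,"grip":0.07},{"slide":[0,0,0],"turn":0,"grip":0.07},{"slide":[0,0,0],"turn":0,"grip":0.07}])

```text
t: 10.25
ee_pos: [507.5, 64.8, 190.0]
tool_rot: [[-1.0, 0.0, -0.0], [0.0, 1.0, -0.0], [0.0, -0.0, -1.0]]
contact_force: [0.0, 0.3, 0.1]
finger_gap: 70.1
grip_force: 0.0
```

```bash
python3 m3.py; python3 - <<'E'
from h import *
st=manip.state();im=manip.capture('wrist').astype(int);u=wp(st,(417.3,78,32)).round().astype(int)
for y in range(u[1]-15,u[1]+16): print(y,im[y,u[0]-6:u[0]+14,0].tolist())
print(u[0]-6)
E
```

```text
[337 122] [507.47897745  64.77059654 190.00022599]
108 WWWWWWw.................................
109 WWWWWWw.................................
110 WWWWWWw.................................
111 WWWWWWw...............r.................
112 WWWWWWw.............r###########rr......
113 WWWWWWw.............###############.....
114 WWWWWWww...........r###############.....
115 WWWWWWWWWWWWWWWwww..###############r....
116 WWWWWWWWWWWWWWWWWWWWWWWwwwwwr######.....
117 WWWWWWWWWWWWWWWWWWWWWWWWWWWWWw#####.....
118 WWWWWWWWWWWWWWWWWWWWWWWWWWWWWW#####.....
119 WWWWWWWWWWWWWWWWWWWWWWWWWWWWWw#####.....
120 WWWWWWwWWWWWWWWWWWWWWWWWWWWWWw#####.....
121 WWWWWw......wwwwwwWWWWWWWWWWWw#####.....
122 WWWWWw.............##r...wwwwr#####.....
123 WWWWWw.............###############r.....
124 WWWWWw.............###############r.....
125 WWWWWw.............###############r.....
126 WWWWWw.............###############r.....
127 WWWWW.............r###############r.....
128 WWWWW.............r###############r.....
129 WWWWW.............r###############......
130 WWWWW.............rr#############r......
131 WWWWw.....
[... 2574 characters left out ...]
 134, 171, 178, 181, 186, 192, 193, 195, 204, 205, 211, 217, 217, 204, 154, 71, 46, 44, 45]
131 [66, 80, 91, 91, 96, 103, 110, 110, 118, 133, 138, 144, 149, 153, 135, 82, 50, 42, 44, 44]
132 [52, 54, 57, 59, 62, 62, 69, 71, 70, 79, 80, 85, 86, 83, 68, 49, 44, 45, 44, 43]
133 [56, 57, 50, 50, 53, 52, 50, 54, 54, 52, 53, 56, 52, 51, 47, 44, 45, 43, 41, 44]
134 [57, 57, 55, 57, 56, 53, 51, 53, 53, 51, 50, 51, 48, 45, 45, 46, 44, 45, 44, 46]
135 [60, 59, 59, 58, 59, 52, 51, 51, 50, 51, 51, 49, 47, 48, 46, 45, 44, 49, 50, 47]
136 [58, 59, 60, 59, 60, 59, 58, 58, 58, 55, 58, 55, 56, 52, 51, 52, 47, 49, 51, 49]
137 [59, 60, 65, 62, 62, 62, 61, 64, 62, 60, 59, 61, 60, 57, 55, 55, 53, 53, 48, 51]
331
```

The pointer is now level with the marker blade to about 0.3 mm, and the gripper is clear of the crank. Handing in.

```bash
python3 -c "
from rig import manip
print(manip.sign_off())"
```

```text
the job is handed in; nothing more can be done
None
```

I wound the black-puck stage's crank clockwise until its pointer stood level with the red marker, about 0.3 mm off by my last wrist-camera measurement. I then let go, backed the gripper clear and handed the job in at about 10 s of the 58 s allowed; the sign-off returned no verdict.

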